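Tighten the vessel's clamp nut with the click wrench

TASK

Fit the click wrench over the square nut on top of the steel pressure vessel and tighten the nut clockwise (seen from above) until the wrench breaks over with a felt click, then stop at once: forcing it on past the click overtightens the nut and drags the washer under it round. Take the wrench off without loosening the nut, set it down flat on the free bench away from the vessel (set down, not dropped), and leave the other things where they are.

Things in the scene. Friction and masses are not known exactly. Their poses are not given: they have to be found in the camera images.
- vessel: squat round steel pressure vessel, 112 mm diameter, 40 mm high, fixed to the bench; origin at the centre of its underside, z up. The nut stands on its axis. A short port, 63 mm out from the axis, sticks out of its side at 17 mm height.
- washer: flat brass seat washer under the nut, 62 mm across, 4 mm thick, on the vessel's axis at 40 to 44 mm above the bench; origin at the centre of its underside. It is held by friction (1.9 N m) and must not be dragged round. Its yaw varies and does not show where the nut seats.
- nut: steel clamp nut on the vessel's axis: round collar 54 mm across and 6 high, then a 30 mm square head up to 22 mm, then a lead-on cone up to 31 mm (30 mm wide at its foot, 14 at its top). Origin at the centre of the collar's underside, 44 mm above the bench, z up; x and y axes square to the head's flats.
- nut_top (a point): top of the nut's cone, on the axis, 75 mm above the bench. The nut runs clockwise seen from above against light friction (0.2 N m) for about 14 to 32 degrees, different every time, then comes up hard on its seat. It does not spring back, but can be unscrewed again.
- wrench: square socket in the head of the click wrench: steel, 44 mm square outside, 20 high, with a 34 mm square hole right through (4 mm wider than the nut head, so it turns about 8 degrees freely either way before it bites). Origin at the centre of the hole on the underside, z up, x toward the handle. Fitted, its underside rests on the nut's collar, 50 mm above the bench.
- socket (a point): centre of the square hole on the underside of the wrench's socket. The whole wrench weighs about 0.25 kg, lies flat on its underside, reaches 229 mm from here to the handle's end and balances about 100 mm from here.
- wrench_handle: handle of the click wrench: a dark ring 72 mm across round the socket, on which it pivots, a 14 mm steel shaft, a black grip 20 mm wide and 22 high from 94 to 219 mm from the hole's centre, and a steel end cap to 229 mm. Origin as the socket's, x along the handle away from the head.
- grip (a point): middle of the place to hold the grip: on the handle 135 mm from the hole's centre, 11 mm above the underside. The handle stays in line with the socket until the moment on it about the hole's axis reaches 0.9 N m (about 7 N sideways here); then it gives way clockwise and the moment falls, to 0.36 N m at 0.10 rad: the click. There it meets a stop and the moment rises again. Eased, it springs back.
- cup_white: specimen cup, white screw lid, 60 mm across, 70 tall; a bystander, leave it alone; origin at the centre of its underside
- bottle_black: small bottle with a black cap, 33 mm across, 74 tall; a bystander, leave it alone; origin at the centre of its underside
- vial: pill vial with a white cap, 35 mm across, 80 tall; a bystander, leave it alone; origin at the centre of its underside
- syringe: small syringe lying, 100 mm long; a bystander, leave it alone; origin at the centre of its underside
- marker: marker pen lying, 135 mm long; a bystander, leave it alone; origin at the centre of its underside
- tube: stoppered sample tube lying, 79 mm long, 14 thick; a bystander, leave it alone; origin at the centre of its underside
- carton: small white gable-top carton, 46 x 46 x 102 mm; a bystander, leave it alone; origin at the centre of its underside
- washer_rim (a point): a point on the edge of the brass washer, 31 mm from the axis; it moves only if the washer is dragged round

How it is judged (in metres and radians):
On the way, in this order (a step that is already met when the one before it is completed fails the run):
1. the wrench head sits square over the nut, down on its collar (within 6 mm) (horizontal distance between socket and nut below 0.006 m and z of socket in the frame of nut below 0.012 m and angle between wrench's own z axis and vertical below 0.15 rad), for 0.1 s.
2. with the wrench on the nut and the nut home on its seat, the handle has broken over (by more than 0.02 rad against the head) (all of step 1 and angle between the x axis of nut and the x axis of washer, either way round above 0.84 rad and angle between the x axis of wrench and the x axis of wrench_handle, either way round above 0.02 rad), for 0.05 s.
3. the wrench lies flat on the bench, more than 100 mm from the vessel's axis, still held: it was set down, not dropped (height (world z) of wrench below 0.01 m and angle between wrench's own z axis and vertical below 0.1 rad and horizontal distance between wrench and vessel above 0.1 m and contact force between the fingers and wrench above 0.5 N), for 0.1 s.
At the end, for the whole second after the job is handed in: The nut is home on its seat (within 0.06 rad of it), the washer was not dragged round (its edge moved less than 2.5 mm), and the wrench lies flat and still on the bench (head and handle within 10 mm of lying on it, tilted less than 0.1 rad), its hole more than 100 mm from the vessel's axis (angle between the x axis of nut and the x axis of washer, either way round above 0.84 rad and distance of washer_rim from where it was at the start of the episode below 0.0025 m and height (world z) of wrench below 0.01 m and angle between wrench's own z axis and vertical below 0.1 rad and horizontal distance between wrench and vessel above 0.1 m and height (world z) of grip below 0.02 m and linear speed of wrench below 0.02 m/s); the robot touches nothing.
It fails at once if the nut is overtightened: the edge of the washer under it is dragged round by more than 2.5 mm (distance of washer_rim from where it was at the start of the episode above 0.0025 m).
It fails at once if a bystander (cup, bottle, vial, syringe, marker, tube or carton) is moved by more than 25 mm (distance of any of cup_white, bottle_black, vial, syringe, marker, tube, carton from where it was at the start of the episode above 0.025 m).
It also fails if it takes over 72 s, if anything falls off the work surface, if the arm or the gripper's body presses on something with over 40 N, if the wrist force passes 120 N, or if a joint passes its speed limit or range.

ROBOT

A 6-joint arm with a two-finger parallel gripper is mounted at the origin on a cart in front of the work surface, level with it; the furniture and walls round the work are solid. World frame = base frame: x ahead of the robot, y to its left, z up, the work surface at z = 0. Lengths are in mm, angles in rad, forces in N, time in s.
With the tool pointing down it reaches from about 300 to 850 mm from the base axis. Payload 4.2 kg.
Tool frame: the origin (TCP) lies midway between the tips of the shut fingers; the grasp point (between the pads) lies 19 mm behind it (robot.grip_depth is the distance from the TCP to the grasp point, in mm); z points along the fingers, y is the line along which they close (so a half turn about z gives the same grasp; the last joint's range is limited). The gripper opens to 91 mm and grips with 3 to 60 N. Pads are 32 mm wide; open, the fingers measure 118 mm over their backs; the gripper's body (76 mm by 178 mm) begins 60 mm behind the grasp point.
Start: joints at [-1.317, 0.32, 1.565, -0, 1.257, -0.02], TCP at [155.479, -553.601, 174.676] pointing down, gripper open.
Joint ranges: [-3.11, 3.11], [-0.84, 2.01], [0.21, 2.61], [-1.34, 4.49], [0.05, 2.63], [-2.56, 2.56]. Speed limits (rad/s): [2.57, 2.57, 3.14, 3.14, 3.14, 3.14].

INTERFACE

Orientations are given as a rotation vector (axis times angle).
In Python, from cell import robot gives the robot as it stands. Calls block until the motion is done:
- robot.move_to(position, orientation): joint-space move of the TCP to a pose.
- robot.move_straight(position, rotation=None, v=150, force_limit=None): straight line of the TCP; rotation=None keeps the orientation; v is the mean speed in mm/s. With force_limit (N) it stops when the force on the tool has changed by that much, and returns True; else False.
- robot.move_joints(angles): joint-space move.
- robot.gripper_to(opening): opening from 0.0 (shut) to 1.0 (fully open); the grip force is fixed at half the most; returns when the fingers have stopped.
- robot.wait(seconds).
- robot.inverse_kinematics(position, orientation): joint angles nearest the present ones, or None.
- robot.sense(): the state.
- robot.capture(name): name is "side" or "top"; returns a dict with "frame" (400x640x3 uint8, red, green, blue), "vfov" (degrees; the focal length in pixels is half the picture's height over the tangent of half this angle, whatever the lens; pixels are square), "cx", "cy" (the principal point, pixels), "dist_coeffs" ([k1, k2, p1, p2, k3] as OpenCV has them; the pictures are not rectified), "R" (3x3) and "t" (3): a world point X has camera coordinates R X + t. Camera axes: x right, y down, z forward; pixel columns grow to the right and rows downward; lengths in mm; the calibration is good to about 2 mm. A picture is of the moment at which its call begins. There is no depth.
A pose or a line that the arm cannot do raises robot.IKError and nothing moves.
- robot.finish_job(): hands the job in; it is judged then, once.
The state is a dict: "clock": time; "joint_positions": joint angles; "dq": joint speeds; "joint_efforts": joint torques, N m; "tool_pos": TCP position; "tcp_rot": TCP orientation; "force": force on the tool from outside, world axes, zero at the start; "moment": the same for the moment, N m; "grip_width": opening from 0.0 (shut) to 1.0 (fully open); "finger_force": force on a finger pad.
Only numpy, scipy, OpenCV 4.12 (cv2) and the standard library are available. Lean on these libraries where they do the work, as an engineer would, in place of code of your own. Each camera call takes 0.05 s, during which the arm holds its last target. There are 200 camera calls.

## Working session

There is one attempt and no reset: what is moved stays moved. The work goes in short steps, each a Python script; the robot and the scene stay as the last script left them, time stands still between calls to the robot, and variables do not carry over. Pictures are saved under pics/ and viewed, at most 10 in all, crops included, and the job is handed in when it is done.

```bash
mkdir -p pics; ls; python3 - <<'E'
from cell import robot
import cv2,numpy as np
for n in("top","side"):
    c=robot.capture(n); cv2.imwrite(f"pics/{n}0.png",c["frame"][:,:,::-1]); print(n,c["vfov"],c["cx"],c["cy"],c["dist_coeffs"],np.round(c["R"],3).tolist(),np.round(c["t"],1))
s=robot.sense(); print(s)
E
```

```text
pics
top 50.198344150791556 322.82989961623133 199.80763864498346 [-0.10013272  0.          0.          0.          0.        ] [[-0.017, -1.0, 0.01], [-0.997, 0.016, -0.069], [0.069, -0.011, -0.998]] [  99.5  527.2 1498.2]
side 51.757194906886994 323.4387789547793 199.90533525331372 [-0.06394747  0.          0.          0.          0.        ] [[-0.996, -0.093, -0.003], [-0.073, 0.801, -0.595], [0.057, -0.592, -0.804]] [ 532.4   -6.3 1245.9]
{'clock': 0.1, 'joint_positions': array([-1.31700286e+00,  3.20186454e-01,  1.56553935e+00, -2.46803386e-05,
        1.25743806e+00, -2.00284930e-02]), 'dq': array([ 0.00235133, -0.00022921, -0.00368337,  0.00123143,  0.00084289,
        0.00135475]), 'joint_efforts': array([ 2.26737739e-04, -4.13331234e+01, -2.32510042e+01,  7.29186111e-02,
        4.22373461e-02, -6.96042025e-05]), 'tool_pos': array([ 155.33249293, -553.07785535,  173.9351384 ]), 'tcp_rot': array([-3.11064982e+00, -4.28575306e-01,  3.24273084e-04]), 'force': array([ 0.45876331, -0.17008329, -0.33511572]), 'moment': array([ 0.03736804, -0.0275425 ,  0.00295061]), 'finger_force': 0.0, 'grip_width': 0.9984737983857671}
```

View pics/top0.png

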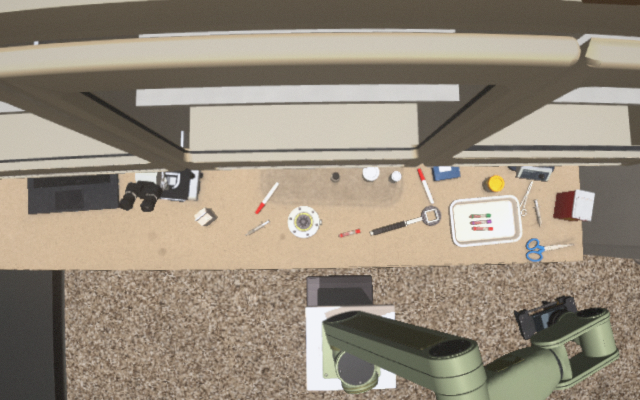

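View pics/side0.png

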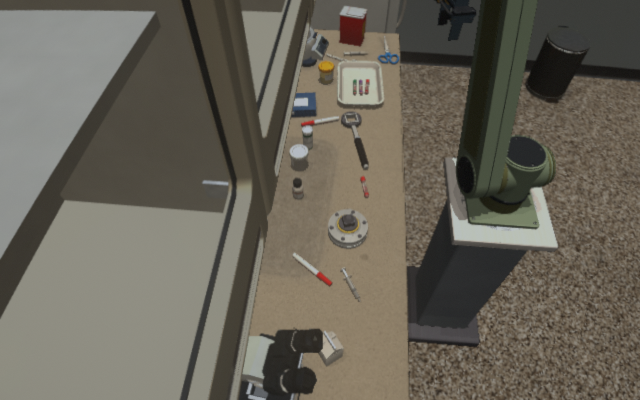

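The top view shows the vessel at about (303,222), the socket at (431,216) and the handle end at (372,233). The tube lies between them at (349,233). The side view has the vessel at (348,227), the socket at (351,118) and the grip end at (365,166). Next I'll zoom in and compute positions.

```bash
cat > h.py <<'E'
import numpy as np,cv2
from cell import robot
from scipy.spatial.transform import Rotation as Ro
def K(c):
    f=200/np.tan(np.radians(c["vfov"]/2)); return np.array([[f,0,c["cx"]],[0,f,c["cy"]],[0,0,1]])
def ray(c,p):
    u=cv2.undistortPoints(np.array([[p]],float),K(c),np.array(c["dist_coeffs"]))[0,0]
    R=np.array(c["R"]);return -R.T@np.array(c["t"]),R.T@np.array([u[0],u[1],1])
def onz(c,p,z):
    o,d=ray(c,p); return (o+d*(z-o[2])/d[2])
def proj(c,X):
    return cv2.projectPoints(np.array(X,float).reshape(-1,1,3),cv2.Rodrigues(np.array(c["R"]))[0],np.array(c["t"],float),K(c),np.array(c["dist_coeffs"]))[0][:,0]
def down(yaw): # tool y (closing line) = at yaw-90deg ; tool x at yaw
    return (Ro.from_euler('z',yaw)*Ro.from_euler('x',np.pi)).as_rotvec()
def crop(n,x0,y0,w,h,s):
    c=robot.capture(n); im=c["frame"][y0:y0+h,x0:x0+w,::-1]
    return c,cv2.resize(im,None,fx=s,fy=s,interpolation=cv2.INTER_CUBIC)
E
python3 - <<'E'
from h import *
c,a=crop("top",255,160,200,90,4); d,b=crop("side",270,90,130,200,4)
cv2.imwrite("pics/t1.png",a)
b=cv2.rotate(b,cv2.ROTATE_90_COUNTERCLOCKWISE) # 800x520
cv2.imwrite("pics/s1.png",b)
for n,p,z in(("vessel",(303.5,222),40),("nut",(303.5,222),70),("socket",(431,216),20),("end",(372,233),11),("tube",(349,233),7)):print("top",n,onz(c,p,z).round())
for n,p,z in(("nut",(348,222),70),("socket",(351,118),20),("end",(365,166),11)):print("side",n,onz(d,p,z).round())
E
```

```text
top vessel [451. 160.  40.]
top nut [450. 159.  70.]
top socket [ 464. -294.   20.]
top end [408. -82.  11.]
top tube [410.  -1.   7.]
side nut [452. 176.  70.]
side socket [ 466. -290.   20.]
side end [410. -81.  11.]
```

View pics/t1.png

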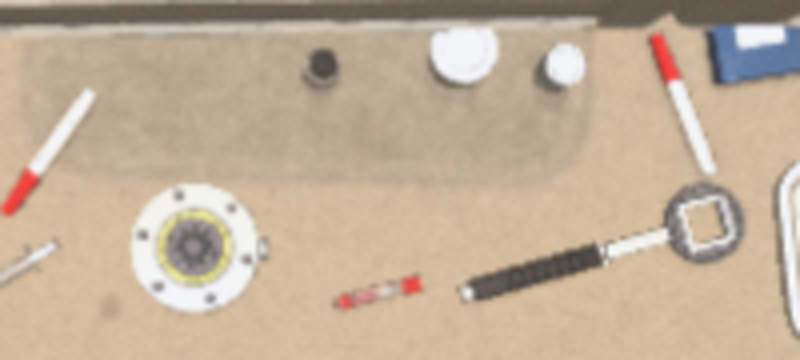

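View pics/s1.png

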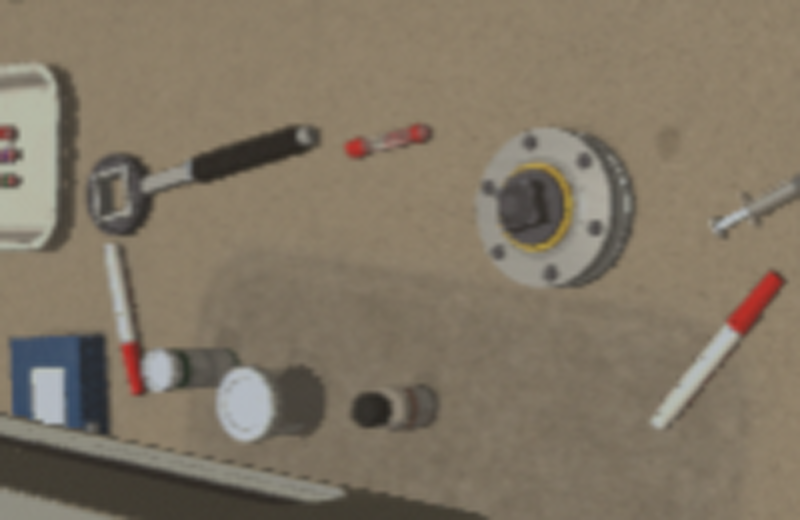

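The crops are clear: the wrench yaw is about 105° and the nut is dark on a yellow washer. Next I'll measure the vessel centre, wrench axis and nut yaw more precisely.

```bash
python3 - <<'E'
from h import *
out=[]
for n,(x0,y0) in(("top",(283,202)),("side",(322,200))):
    acc=[];c=None
    for i in range(4):
        c=robot.capture(n); acc.append(c["frame"].astype(float))
    im=np.mean(acc,0); f=im.astype(np.uint8)
    np.save(f"{n}.npy",f)
    k=np.clip(im[y0:y0+40,x0:x0+40]*(1.8),0,255).astype(np.uint8)[:,:,::-1]
    out.append(cv2.resize(k,(400,400),interpolation=cv2.INTER_CUBIC))
    hsv=cv2.cvtColor(f,cv2.COLOR_RGB2HSV)
    # yellow washer
    m=cv2.inRange(hsv,(22,90,60),(35,255,255)); roi=np.zeros_like(m); roi[y0:y0+40,x0:x0+40]=255; m&=roi
    ys,xs=np.nonzero(m); e=cv2.fitEllipse(cv2.convexHull(np.c_[xs,ys].astype(np.float32)))
    print(n,"washer ellipse",e,onz(c,e[0],44).round(1))
    # black grip
    m=cv2.inRange(hsv,(0,0,0),(179,255,75)); roi[:]=0
    if n=="top": roi[218:240,366:412]=255
    else: roi[132:172,345:375]=255
    m&=roi; k_,l,st,ce=cv2.connectedComponentsWithStats(m); j=1+np.argmax(st[1:,4]); ys,xs=np.nonzero(l==j)
    P=np.array([onz(c,p,15)[:2] for p in zip(xs,ys)]); mu=P.mean(0); w,v=np.linalg.eigh(np.cov((P-mu).T))
    t=v[:,1]*np.sign(v[1,1]); s=(P-mu)@t
    print(n,"grip mid",mu.round(1),"yaw",np.degrees(np.arctan2(t[1],t[0])).round(1),"len",(s.max()-s.min()).round(0),st[j,4],"socket est",(mu-t*156.5).round(1))
cv2.imwrite("pics/nut.png",np.hstack(out))
E
```

```text
top washer ellipse ((302.9821472167969, 221.2142333984375), (16.082395553588867, 17.167308807373047), 123.4139633178711) [453.5 161.3  44. ]
top grip mid [ 441.7 -182.8] yaw nan len nan 1 socket est [nan nan]
side washer ellipse ((347.6502990722656, 223.3831024169922), (17.655620574951172, 21.623733520507812), 97.14412689208984) [452.1 163.   44. ]
side grip mid [ 426.4 -139.7] yaw 104.1 len 129.0 186 socket est [ 464.4 -291.5]<stdin>:21: RuntimeWarning: Degrees of freedom <= 0 for slice
  c *= np.true_divide(1, fact)
  c *= np.true_divide(1, fact)
```

View pics/nut.png

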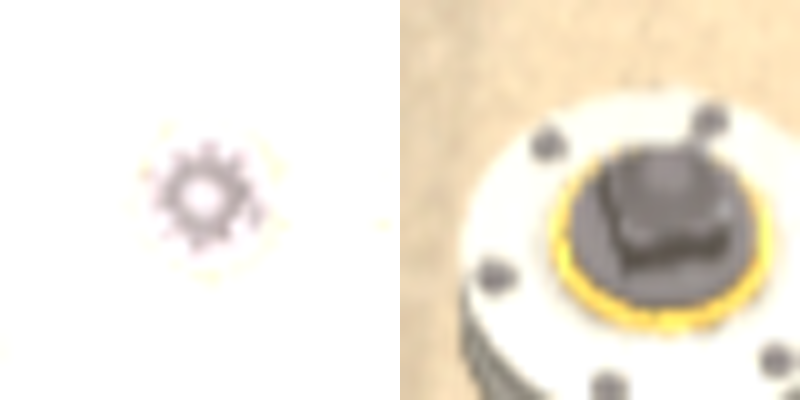

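The side crop shows the head's near corner at about (627,272). One foot edge runs to (730,250) and the left edge goes up to (603,172). The top half came out overexposed, so I'll redo its contrast and compute the yaw.

```bash
python3 - <<'E'
from h import *
d=robot.capture("side");c=robot.capture("top")
q=lambda u,v:(322+(u-400+.5)/10-.5,200+(v+.5)/10-.5)
A,B,C=[onz(d,q(*p),50)[:2] for p in((627,272),(730,250),(603,172))]
for n,a,b in(("AB",A,B),("AC",A,C)): t=b-a;print(n,np.hypot(*t).round(1),np.degrees(np.arctan2(t[1],t[0])).round(1))
f=np.load("top.npy").astype(float)
k=f[208:236,289:317,::-1]; g=k.mean(2); print(g.min(),np.percentile(g,[10,30,50]))
k=np.clip((k-60)*1.6,0,255).astype(np.uint8); a=cv2.resize(k,(400,400),interpolation=cv2.INTER_CUBIC)
s=np.load("side.npy").astype(float)[205:233,335:363,::-1]; s=np.clip((s-20)*2.6,0,255).astype(np.uint8); b=cv2.resize(s,(400,400),interpolation=cv2.INTER_CUBIC)
# overlay hypotheses: head foot square outline at z=66 for yaws
cv2.imwrite("pics/nut2.png",np.hstack([a,b]))
# grip in top
ft=np.load("top.npy"); print(ft[214:242,368:412].mean(2).min(0).round(0))
E
```

```text
AB 29.4 -160.7
AC 33.5 -74.9
98.0 [133.66666667 184.         206.83333333]
[181. 149. 159. 156. 117.  89.  88.  90.  85.  80.  87.  87.  85.  84.
  75.  76.  74.  73.  75.  74.  73.  76.  80.  72.  74.  77.  73.  72.
  71.  70.  72.  70.  67.  73.  74.  76.  80. 123. 155. 154. 172. 180.
 153. 169.]
```

View pics/nut2.png

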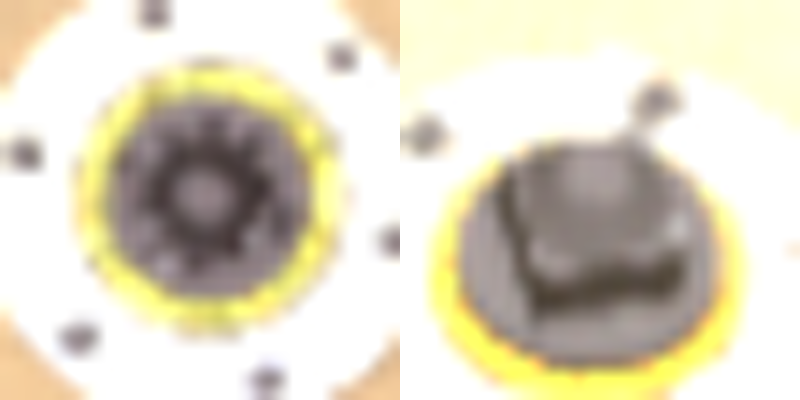

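Nut yaw is about 17° (mod 90), and its axis is at about (453,162). Now I'll pick up the wrench.

```bash
python3 - <<'E'
from h import *
c=robot.capture("top"); f=np.load("top.npy"); m=(f.mean(2)<110).astype(np.uint8); roi=np.zeros_like(m); roi[216:240,366:412]=1
k,l,st,_=cv2.connectedComponentsWithStats(m&roi); j=1+np.argmax(st[1:,4]); ys,xs=np.nonzero(l==j)
P=np.array([onz(c,p,20)[:2] for p in zip(xs,ys)]); mu=P.mean(0); w,v=np.linalg.eigh(np.cov((P-mu).T)); t=v[:,1]*np.sign(v[1,1])
yt=np.arctan2(t[1],t[0]); print("top",mu.round(1),np.degrees(yt),(mu-t*156.5).round(1),st[j,4])
yaw=np.radians((104.1+np.degrees(yt))/2); t=np.array([np.cos(yaw),np.sin(yaw)])
mid=(mu+[426.4,-139.7])/2; g=mid-t*21.5; print("grip",g,np.degrees(yaw))
o=down(yaw)
robot.gripper_to(0.6)
robot.move_to([*g,120],o); robot.move_straight([*g,25],v=120)
hit=robot.move_straight([*g,-3],v=20,force_limit=4); z=robot.sense()["tool_pos"][2]; print("hit",hit,z)
robot.move_straight([*g,z+2.5],v=20)
robot.gripper_to(0.0); robot.wait(.2); s=robot.sense(); print(s["tool_pos"],s["grip_width"]*91,s["finger_force"],s["clock"])
E
```

```text
top [ 425.4 -140.8] 104.81816588011439 [ 465.5 -292.1] 172
grip [ 431.28523251 -161.09031713] 104.45908294005719
hit False -2.870819027806129
[ 4.31287176e+02 -1.61095966e+02 -3.67946562e-01] 0.34825641659687284 0.0 7.1083
```

```bash
python3 - <<'E'
from h import *
c,a=crop("top",340,190,100,60,4); d,b=crop("side",320,95,100,90,4)
a=cv2.resize(a,(400,240)); o=np.zeros((360,800,3),np.uint8); o[:240,:400]=a; o[:,400:]=b
cv2.imwrite("pics/g1.png",o); print(robot.sense()["force"],robot.sense()["tcp_rot"])
E
```

```text
[ 0.06953306  1.27305107 -0.7111298 ] [1.92419851e+00 2.48334443e+00 6.74950025e-06]
```

View pics/g1.png

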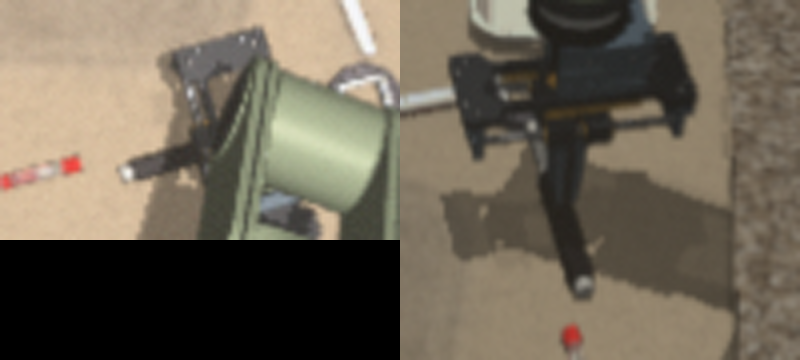

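```bash
python3 - <<'E'
from h import *
s=robot.sense();p=s["tool_pos"]; R=Ro.from_rotvec(s["tcp_rot"]).as_matrix()
for n,x0,y0 in(("side",320,95),("top",340,190)):
    c=robot.capture(n); print(n,((proj(c,[p,p-60*R[:,2],p+R[:,0]*100])-[x0,y0])*4).round())
print(s["grip_width"],R.round(2).tolist())
c=robot.capture("side");f=c["frame"][115:165,335:385,::-1].astype(float)
cv2.imwrite("pics/g2.png",cv2.resize(np.clip(f*2.2,0,255).astype(np.uint8),(600,600),interpolation=cv2.INTER_CUBIC))
E
```

```text
side [[156. 219.]
 [161. 167.]
 [182. 310.]]
top [[213. 144.]
 [225. 144.]
 [106. 174.]]
0.0033232521243673186 [[-0.25, 0.97, 0.0], [0.97, 0.25, -0.0], [-0.0, 0.0, -1.0]]
```

View pics/g2.png

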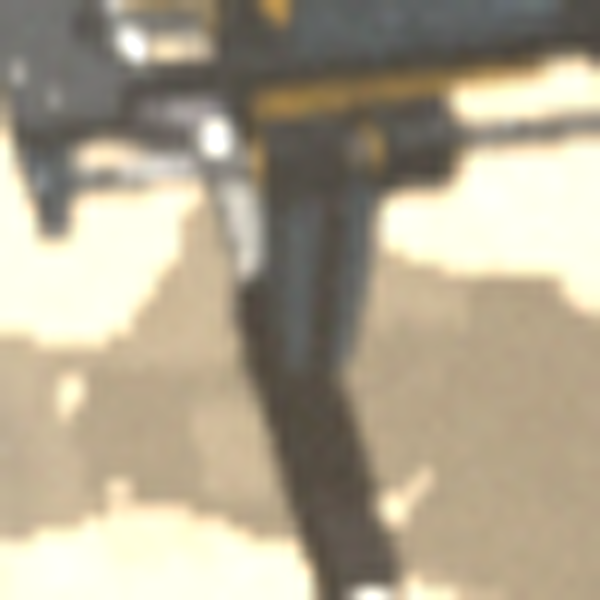

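The shut fingers appear to end at the top of the grip, yet the reading says z≈0. I'll probe the handle with the shut fingers to settle it.

```bash
python3 - <<'E'
from h import *
p=robot.sense()["tool_pos"]; 
robot.move_straight([p[0],p[1],50],v=100); s=robot.sense(); print(s["tool_pos"],s["force"])
c=robot.capture("side"); a=c["frame"][105:165,330:390,::-1].astype(float)
h=robot.move_straight([p[0],p[1],5],v=40,force_limit=5); s=robot.sense(); print(h,s["tool_pos"],s["force"])
robot.move_straight([p[0],p[1],50],v=100)
robot.gripper_to(0.6); print(robot.sense()["grip_width"])
c=robot.capture("side"); b=c["frame"][105:165,330:390,::-1].astype(float)
cv2.imwrite("pics/g3.png",cv2.resize(np.clip(np.hstack([a,b])*2,0,255).astype(np.uint8),(800,400),interpolation=cv2.INTER_CUBIC))
print(((proj(c,[p+[0,0,50]])-[330,105])*400/60),robot.sense()["clock"])
E
```

```text
[ 430.92161213 -160.93232028   49.73521243] [0.09200765 0.61506681 0.16455997]
False [ 431.53956894 -161.17578742    5.24614238] [-0.40859339 -0.66418794 -0.19373761]
0.5954206769299174
[[200.15169878 226.35868982]] 10.9167
```

View pics/g3.png

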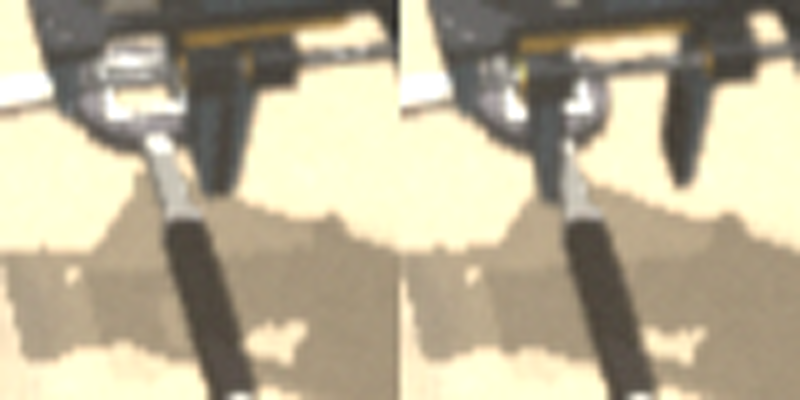

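The tip shows about 4.6 px higher than the TCP projection, so the true tip sits higher than reported. I'll work out the offset from the ray, then descend open until contact.

```bash
python3 - <<'E'
from h import *
c=robot.capture("side")
o,d=ray(c,(330+217/6.667-.4,105+193/6.667-.4)); t=(-161-o[1])/d[1]; print("tip at y=-161:",(o+d*t).round(1))
for z in (40,60,80):print(z,onz(c,(330+217/6.667-.4,105+193/6.667-.4),z).round(1))
p=[431.28,-161.09]
robot.move_straight([*p,0],v=100)
h=robot.move_straight([*p,-35],v=25,force_limit=5); s=robot.sense(); print(h,s["tool_pos"],s["force"],s["clock"])
E
```

```text
tip at y=-161: [ 426.2 -161.    74.3]
40 [ 425.  -196.3   40. ]
60 [ 425.7 -175.7   60. ]
80 [ 426.4 -155.1   80. ]
False [ 431.39797549 -161.14000723  -34.85543409] [-0.1464055  -0.29741586 -0.19672852] 13.1667
```

```bash
python3 - <<'E'
from h import *
p=[431.28,-161.09]
h=robot.move_straight([*p,-70],v=25,force_limit=5); s=robot.sense(); print(h,s["tool_pos"],s["force"],s["joint_positions"].round(3),s["clock"])
c=robot.capture("side"); b=c["frame"][105:165,330:390,::-1].astype(float); np.save("sideg.npy",c["frame"])
# numeric tip finding: difference to start picture
d=np.abs(c["frame"].astype(int)-np.load("side.npy").astype(int)).sum(2)
print(d[120:165:2,344:378:1].clip(0,999)//10)
E
```

```text
True [ 431.47308126 -161.17141958  -39.01487198] [ 0.05251018 -0.41980036  4.39180279] [-0.382  0.401  2.099 -0.     0.641 -0.635] 13.6417
[[ 8 12 27 24 23 24 24 26 26 28 26 23 23 30 24 12 10 14 22 24 24 23 23 23
  23 23 23 23 23 24 24 24 23 23]
 [ 9 12 24 28 26 22 14 10 10 11 11 12 12  9 11  6  4 14 21 22 22 23 22 22
  22 22 23 24 23 23 24 23 24 24]
 [ 0  3  6  8  7  9  7  0  1  4 12  8  3  6  1  3  9 20 23 24 23 24 24 23
  24 23 23 23 22 22 22 22 22 22]
 [13  6  3  2  2  1  2  2  2  0  8 17  6  3 11 20 22 22 23 24 24 24 24 23
  23 24 24 23 22 22 23 24 23 23]
 [24 23 22 18 16 16 14  6  5 13 16 26 23 23 23 24 24 24 25 24 25 25 25 25
  25 25 25 26 26 26 26 26 26 27]
 [22 22 24 25 25 25 25 22 14 26 32 33 31 24 26 26 26 26 27 26 25 25 25 24
  24 24 24 27 27 26 27 27 27 26]
 [23 25 24 24 24 24 24 22 15 12 26 28 27 24 20 16 15 14 11 10  7  7  5  6
   8 21 24 26 27 25 26 26 27 26]
 [23 26 25 21 21 21 22 21 19  9 11 15 16 15 12 12 12 10  5  5  4  3  3  5
  15 23 23 22 22 22 25 26 26 26]
 [ 6 16 22 21 21 22 23 24 23 17 11 20 23 21 18 16 18 21 20 20 19 18 19 17
  20 22 21 21 22 23 25 26 26 27
[... 800 characters left out ...]
  2  2  2  2  4 10 15 15
  19 22 20 17 15 15 15 15 15 15]
 [15 14 14 14 14 15 20 21 19 15 14 14 14 11  3  1  1  2  2  2  2  6 13 14
  15 15 14 15 14 15 15 15 15 15]
 [14 14 14 14 14 14 14 15 14 14 14 14 14 14 11  3  1  1  1  2  1  3  8 14
  14 14 14 14 14 15 14 15 14 14]
 [ 7 12 13 13 13 13 11  7  7 12 13 14 14 14 13  2  0  0  0  0  1  1  4 11
  14 14 14 15 14 15 15 14 14 15]
 [ 0  1  1  1  1  1  0  0  0  0  0  3  4  5  8  2  0  0  0  0  1  0  1  7
  14 15 15 14 15 15 14 14 14 15]
 [ 0  0  1  1  1  2  1  1  1  1  1  1  2  2  1  1  1  0  0  0  0  0  0  2
   8 13 14 14 15 15 14 14 14 14]
 [ 1  1  1  1  1  1  1  2  2  2  1  1  2  2  2  2  1  0  0  0  0  1  1  0
   0  3  4  5 10 12 12 13 14 14]]
```

Contact came at reading z=-39, so the readout is offset from the bench. The fingers straddle the handle in the image, with tips near columns 350 and 369. I'll grip, lift and measure the offset with the cameras.

```bash
python3 - <<'E'
from h import *
c=robot.capture("side")
L,Rr=onz(c,(350.5,152),0),onz(c,(369,152),0); print("tips",L.round(),Rr.round())
p=robot.sense()["tool_pos"]
robot.move_straight([p[0],p[1],p[2]+3],v=20); robot.gripper_to(0.0); robot.wait(.2); s=robot.sense(); print(s["grip_width"]*91,s["finger_force"],s["tool_pos"],s["force"],s["moment"])
f0=s["force"]
robot.move_straight([p[0],p[1],p[2]+3+60],v=60); robot.wait(.2); s=robot.sense(); print(s["grip_width"]*91,s["finger_force"],s["tool_pos"],s["force"],s["moment"],s["clock"])
for n,x0,y0,w,h in(("side",310,70,90,90),("top",340,180,110,60)):
    c=robot.capture(n); np.save(n+"_l.npy",c["frame"]); a=cv2.resize(c["frame"][y0:y0+h,x0:x0+w,::-1],None,fx=400/w,fy=400/w,interpolation=cv2.INTER_CUBIC); 
    if n=="side": A=a
B=np.zeros_like(A); B[:a.shape[0]]=a; cv2.imwrite("pics/lift.png",np.hstack([A,B]))
E
```

```text
tips [ 459. -148.    0.] [ 398. -153.    0.]
19.641878958095056 29.989072680473328 [ 431.29837209 -161.1077042   -36.09543912] [ 0.12288986 -0.29494309 -0.80712758] [-0.00510114 -0.03202733 -0.00771015]
19.908380426288495 29.988231360912323 [ 431.24701681 -161.09061722   23.64689498] [-0.39449343  0.11864    -2.473174  ] [ 0.10526336 -0.14600094  0.02022266] 16.2333
```

View pics/lift.png

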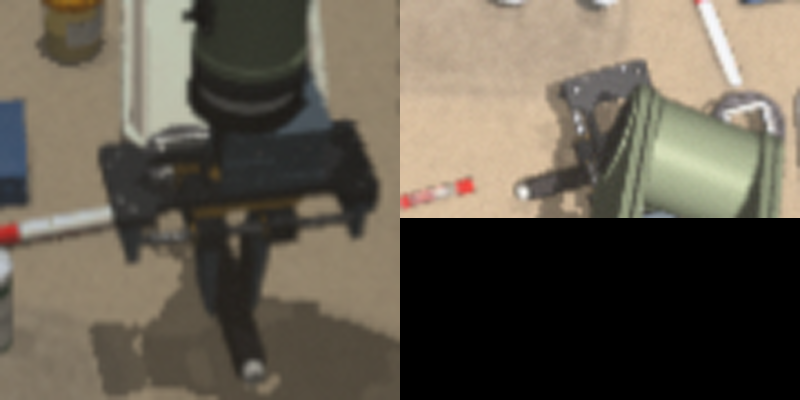

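The wrench is held at 19.9 mm width and weighs 2.5 N. The readout offset is z only (true tip ≈ reading + 39). I'll triangulate the handle end for sag, then check the IK for a handle-toward-robot fit (yaw -163°), which keeps the nut visible to both cameras.

```bash
cat >> h.py <<'E'
def tri(obs):
    A=np.zeros((3,3));b=np.zeros(3)
    for c,p in obs:
        o,d=ray(c,p); d/=np.linalg.norm(d); M=np.eye(3)-np.outer(d,d); A+=M;b+=M@o
    return np.linalg.solve(A,b)
NUT=np.array([452.8,162.2]); 
def tp(yaw,z,r=None,nut=None): # tool pose placing hole at nut for wrench yaw (rad)
    r=RR if r is None else r; n=NUT if nut is None else nut
    return [*(n+r*np.array([np.cos(yaw),np.sin(yaw)])),z],down(yaw)
RR=135.
E
python3 - <<'E'
from h import *
c=robot.capture("side");d=robot.capture("top")
e=tri([(c,(366.4,152.8)),(d,(373.3,232.))]); print("end",e.round(1))
s=robot.sense()["tool_pos"]; y=np.radians(104.46)
print("r from tool to end",np.hypot(*(e[:2]-s[:2])),np.degrees(np.arctan2(*(e[:2]-s[:2])[::-1])))
for yd in (-163,-180,-210,107,60):
    for z in (85,14):
        p,o=tp(np.radians(yd),z); q=robot.inverse_kinematics(p,o); print(yd,z,np.round(p),None if q is None else q.round(2))
E
```

```text
end [411.2 -78.8  74.5]
r from tool to end 84.77147274009883 103.8328541396975
-163 85 [324. 123.  85.] [ 0.33  0.05  2.17  0.    0.92 -1.54]
-163 14 [324. 123.  14.] [ 0.33  0.16  2.28  0.    0.7  -1.54]
-180 85 [318. 162.  85.] [ 0.44  0.07  2.15  0.    0.93 -1.13]
-180 14 [318. 162.  14.] [ 0.44  0.18  2.26  0.    0.71 -1.13]
-210 85 [336. 230.  85.] [ 0.57  0.14  2.06 -0.    0.94 -0.48]
-210 14 [336. 230.  14.] [ 0.57  0.25  2.16 -0.    0.74 -0.48]
107 85 [413. 291.  85.] [ 0.59  0.29  1.85 -0.    1.    0.29]
107 14 [413. 291.  14.] [ 0.59  0.38  1.94 -0.    0.82  0.29]
60 85 [520. 279.  85.] [ 0.47  0.41  1.66 -0.    1.07  1.  ]
60 14 [520. 279.  14.] [ 0.47  0.48  1.74 -0.    0.91  1.  ]
```

```bash
cat >> h.py <<'E'
def ring(n,pred,z,save=None):
    """outer edge of dark ring near predicted world xy at height z -> ellipse centre px, world"""
    c=robot.capture(n); f=c["frame"]; 
    if save: np.save(save,f)
    p=proj(c,[[*pred,z]])[0]; m=((f.max(2)<115)*255).astype(np.uint8); roi=np.zeros_like(m); cv2.circle(roi,tuple(int(round(v)) for v in p),19,255,-1); m&=roi
    k,l,st,_=cv2.connectedComponentsWithStats(m); j=1+np.argmax(st[1:,4]); ys,xs=np.nonzero(l==j)
    h=cv2.convexHull(np.c_[xs,ys].astype(np.float32)); e=cv2.fitEllipse(h)
    return c,p,e,st[j,4],np.c_[xs,ys]
E
python3 - <<'E'
from h import *
y=np.radians(-163); H=np.array([490.,40.])
s=robot.sense()["tool_pos"]; robot.move_straight([s[0],s[1],92],v=150)
P,o=tp(y,92,nut=H); robot.move_to(P,o); robot.move_straight([P[0],P[1],14.],v=100); robot.wait(.3)
s=robot.sense(); print(s["tool_pos"],s["grip_width"]*91,s["clock"],s["force"])
ob=[]
for n in("top","side"):
    c,p,e,a,_=ring(n,H,68,n+"_h.npy"); print(n,"pred",p.round(1),"ell",np.round(e[0],1),np.round(e[1],1),a,"at z68",onz(c,e[0],68).round(1)); ob.append((c,e[0]))
    g=np.load(n+"_h.npy").max(2); x,yy=[int(round(v)) for v in p]; print(g[yy-18:yy+19:2,x-18:x+19:2])
print(tri(ob).round(1))
E
```

```text
[361.19253207   0.53233209  14.33236295] 19.88853809785284 19.425 [ 0.57915301 -0.20089119 -2.94342868]Traceback (most recent call last):
  File "<stdin>", line 8, in <module>
  File "h.py", line 34, in ring
    h=cv2.convexHull(np.c_[xs,ys].astype(np.float32)); e=cv2.fitEllipse(h)
                                                         ~~~~~~~~~~~~~~^^^
cv2.error: OpenCV(4.12.0) /io/opencv/modules/imgproc/src/shapedescr.cpp:361: error: (-201:Incorrect size of input array) There should be at least 5 points to fit the ellipse in function 'fitEllipseNoDirect'
```

```bash
python3 - <<'E'
from h import *
np.set_printoptions(linewidth=250)
H=[490,40,68]
for n in("top","side"):
    c=robot.capture(n); np.save(n+"_h.npy",c["frame"]); g=c["frame"].max(2).astype(int); x,y=proj(c,[H])[0].round().astype(int); print(n,x,y); print(g[y-20:y+21:2,x-20:x+21:2])
E
```

```text
top 338 210
[[184 183 184 185 185 188 185 179 182 184 184 185 181 179 180 186 186 184 189 188 190]
 [183 183 181 185 188 188 181 186 181 182 178 184 185 178 179 180 183 187 185 190 185]
 [187 182 181 186 187 192 190 189 180 183 184 184 180 179 180 184 183 180 185 186 186]
 [185 185 187 184 184 191 191 187 185 189 187 190 185 178 181 178 176 178 182 189 187]
 [183 190 187 182 188 192 190 193 165 163 152 170 181 187 184 179 175 179 181 185 184]
 [191 192 191 189 199 195 188 156 122 139 138 143 136 174 188 189 187 188 189 194 188]
 [196 196 194 193 197 197 139 150 154 186 221 202 160 132 179 197 196 193 194 194 192]
 [191 193 194 195 192 156 191 224 190 174 158 165 220 151 140 184 192 186 188 187 192]
 [205 203 202 203 199 143 199 179 186 189 187 184 221 168 124 180 198 197 195 199 200]
 [208 211 203 207 204 136 156 197 193 201 203 199 172 192 122 184 212 205 206 210 205]
 [208 210 207 209 202 117 155 223 195 208 210 210 186 195 129 184 208 204 206 210 209]
 [202 206 205 209 203 141 138 223 198 203 207 214 193 223 145 197 207 207 211 207 211]
 [205 207 208 211 210 157 137 160 202 228 22
[... 1880 characters left out ...]
44]
 [125 123 124 122  63  86  98 159 139 140 150 129 121 107  83  72 142 148 145 144 147]
 [126 124 126 129  78  64  77 108  99  88  91  90  87  76  68  87 145 147 145 145 144]
 [126 130 130 128  90  58  56  70  80  86  85  75  75  59  58  98 116 120  98  98  96]
 [125 130 130 120  87  85  66  58  54  54  53  53  54  65 109  84  85  88  91  89  95]
 [127 129 131 107  90  85  97 122 114 115 118 118  92  93 110 114 116 120 137 133 137]
 [126 129 128 121 102  83  86 128 136 146 144 142 104  93  91 130 134 138 146 149 147]
 [130 130 134 133  92  84  79 126 130 142 121 120 110  99  97 129 135 143 149 149 148]
 [131 134 132 134 131  95 108 104  88  88  89  89  94  96 121 140 137 146 146 148 148]]
```

```bash
cat >> h.py <<'E'
def topring(f,p,thr=165,r=14):
    m=((f.max(2)<thr)*255).astype(np.uint8); roi=np.zeros_like(m); cv2.circle(roi,tuple(int(round(v)) for v in p),r,255,-1); m&=roi
    m=cv2.morphologyEx(m,cv2.MORPH_CLOSE,np.ones((3,3),np.uint8))
    k,l,st,_=cv2.connectedComponentsWithStats(m); j=1+np.argmax(st[1:,4]); ys,xs=np.nonzero(l==j)
    h=cv2.convexHull(np.c_[xs,ys].astype(np.float32)); return cv2.fitEllipse(h)
E
python3 - <<'E'
from h import *
H=[490,40,68]; c=robot.capture("top"); f=np.load("top_h.npy"); p=proj(c,[H])[0]
for t in(160,168,175):
    e=topring(f,p,t); print("top",t,p.round(2),np.round(e[0]+e[1],2),onz(c,e[0],68).round(1))
# reference: ring on bench in start picture (z~18)
f0=np.load("top.npy"); e=topring(f0,(431,216)); print("start ring",np.round(e[0]+e[1],2),onz(c,e[0],18).round(1))
d=robot.capture("side"); f=np.load("side_h.npy"); p=proj(d,[H])[0]; g=f.max(2).astype(float)
# side: left/right and far edges of ring subpixel at half level
for nm,row in (("r180",180),("r182",182),("r184",184)):
    L=g[row,315:340]; 
    m=np.nonzero(g[row,318:356]<105)[0]+318; print(nm,m.min(),m.max(),(m.min()+m.max())/2)
for col in(334,336,338): 
    m=np.nonzero(g[165:190,col]<118)[0]+165; print(col,m.min())
print("pred",p, "px per mm x",proj(d,[[500,40,68]])[0]-p,"far edge pred",proj(d,[[490,40-36,68]])[0], "left/right",proj(d,[[526,40,68],[454,40,68]]))
E
```

```text
top 160 [337.97 209.84] [337.2  208.5   20.53  21.07] [494.6  42.6  68. ]
top 168 [337.97 209.84] [337.23 208.5   20.61  21.51] [494.6  42.4  68. ]
top 175 [337.97 209.84] [337.32 208.55  21.08  21.86] [494.4  42.2  68. ]
start ring [430.41 215.29  20.13  20.23] [ 467.1 -292.7   18. ]
r180 325 346 335.5
r182 324 347 335.5
r184 324 355 339.5
334 174
336 174
338 174
pred [337.46182612 182.45242912] px per mm x [-3.43731852 -0.24471591] far edge pred [338.34866465 172.99870956] left/right [[325.10191157 181.57324924]
 [349.85994827 183.33647095]]
```

Both views agree the hole is 5 mm farther out than assumed (hole ≈ (494.8,42.3), radius ≈140.4). Correct for that and fit it onto the nut with guarded lowering.

```bash
python3 - <<'E'
from h import *
y=np.radians(-163); o=down(y)
s=robot.sense()["tool_pos"]; robot.move_straight([s[0],s[1],92],v=150)
T=[319.0,120.3]
robot.move_straight([*T,92],v=120); robot.move_straight([*T,45],v=80); robot.wait(.3)
s=robot.sense(); print(s["tool_pos"],s["force"],s["moment"])
h=robot.move_straight([*T,10],v=20,force_limit=6); s=robot.sense(); print(h,s["tool_pos"],s["force"],s["moment"],s["grip_width"]*91,s["clock"])
E
```

```text
[319.2704867  120.39683643  45.31896749] [ 0.08791878  0.77516706 -2.76789584] [ 0.04936192 -0.02537827 -0.01022412]
True [318.59914479 120.2576727   10.10003276] [-0.64991074  0.69272798  1.99246589] [ 0.30133104 -0.51848632  0.0505207 ] 20.001768738950613 24.2917
```

Seated: bottoming contact at reading 10.1, where the expected fitted height was about 13.9. Now I'll turn clockwise in small arc steps, watching the moment.

```bash
cat > turn.py <<'E'
from h import *
C=np.array([453.3,161.3]); RR=140.4; Z=12.5; y=np.radians(-163)
robot.move_straight(*tp(y,Z,RR,C),v=20); robot.wait(.2)
def M():
    a=[]
    for _ in range(3):
        robot.wait(.01); s=robot.sense(); F=s["force"]; r=s["tool_pos"][:2]-C
        a.append([(r[0]*F[1]-r[1]*F[0])/1000,s["moment"][2],F[2],(r@F[:2])/np.hypot(*r)])
    return np.mean(a,0)
b=M(); print("base",b.round(2)); pk=0; y0=y; n=0; why="range"
while y>y0-0.85:
    y-=0.012; robot.move_straight(*tp(y,Z,RR,C),v=40); m=M(); t=m[0]-b[0]+0*m[1]; n+=1
    if n%5==0 or t>.35: print(round(np.degrees(y-y0),1),m.round(2),round(t,2))
    pk=max(pk,t)
    if pk>.55 and t<pk-.2: why="click";break
    if t>1.25: why="high";break
    if abs(m[2])>15 or abs(m[3])>15: why="odd";break
robot.wait(.15); s=robot.sense(); print(why,pk,M().round(2),s["tool_pos"],s["grip_width"]*91,s["clock"],np.degrees(y))
E
python3 turn.py
```

```text
base [-0.08 -0.02 -2.07 -0.01]
-3.4 [ 0.   -0.04 -2.17  0.38] 0.08
-6.2 [ 0.47 -0.37 -2.45  0.26] 0.55
-6.9 [ 0.55 -0.39 -2.    0.26] 0.63
-7.6 [ 0.64 -0.43 -1.7   1.07] 0.72
-8.3 [ 0.58 -0.47 -1.65  0.82] 0.67
-8.9 [ 0.63 -0.51 -2.22  1.03] 0.71
-9.6 [ 0.7  -0.51 -1.96  1.01] 0.79
-10.3 [ 0.74 -0.57 -1.97  1.16] 0.83
-11.0 [ 0.78 -0.54 -1.45  0.95] 0.86
-11.7 [ 0.72 -0.54 -1.36  1.09] 0.8
-12.4 [ 0.73 -0.55 -1.53  0.44] 0.81
-13.1 [ 0.75 -0.58 -2.09  1.55] 0.83
-13.8 [ 0.76 -0.59 -1.45  1.19] 0.85
-14.4 [ 0.78 -0.59 -1.21  1.39] 0.86
-15.1 [ 0.72 -0.56 -1.49  0.74] 0.8
-15.8 [ 0.81 -0.57 -1.47  1.04] 0.89
-16.5 [ 0.77 -0.56 -2.5  -0.3 ] 0.85
-17.2 [ 0.73 -0.55 -1.82  0.52] 0.81
-17.9 [ 0.74 -0.57 -1.89  0.82] 0.83
-18.6 [ 0.83 -0.59 -2.07  0.06] 0.91
-19.3 [ 0.73 -0.61 -2.19  0.62] 0.82
-19.9 [ 0.72 -0.6  -1.82  0.23] 0.81
-20.6 [ 0.75 -0.61 -1.65  0.42] 0.83
-21.3 [ 0.78 -0.64 -1.98  0.2 ] 0.87
-22.0 [ 0.75 -0.66 -1.89 -0.18] 0.83
-22.7 [ 0.83 -0.62 -1.76  0.39] 0.92
-23.4 [ 0.83 -0.6  -2.17  0.32] 0.92
-24.1 [ 0.79 -0.65 -2.23 -0.73] 0.87
-24.8 [ 0.8  -0.62 -1.82 -0.08] 0.89
-25.4 [ 0.79 -0.64 -1.64 -0.94] 0.87
-26.1 [ 0.82 -0.66 -1.86 -0.94] 0.91
-26.8 [ 0.83 -0.66 -1.75 -0.61] 0.91
-27.5 [ 0.84 -0.64 -1.8  -0.88] 0.93
-28.2 [ 0.83 -0.61 -1.89 -1.1 ] 0.92
-28.9 [ 0.81 -0.61 -1.5  -1.32] 0.89
-29.6 [ 0.79 -0.63 -1.95 -1.27] 0.87
-30.3 [ 0.85 -0.64 -2.02 -0.85] 0.94
-30.9 [ 0.92 -0.62 -1.68 -1.91] 1.01
-31.6 [ 0.84 -0.55 -2.03 -1.61] 0.92
-32.3 [ 1.06 -0.47 -1.62 -1.93] 1.14
-33.0 [ 0.98 -0.4  -1.97 -2.31] 1.06
-33.7 [ 1.15 -0.28 -1.12 -2.8 ] 1.24
-34.4 [ 1.16 -0.25 -2.17 -2.79] 1.25
-35.1 [ 1.07 -0.29 -1.9  -2.39] 1.16
-35.8 [ 1.05 -0.34 -2.42 -2.97] 1.14
-36.4 [ 1.06 -0.34 -1.64 -3.11] 1.14
-37.1 [ 1.   -0.43 -1.86 -2.57] 1.09
-37.8 [ 0.96 -0.49 -1.95 -2.67] 1.04
click 1.2459546935475614 [ 0.94 -0.42 -1.88 -3.26] [321.82879449 210.37826576  12.34110765] 19.954928677306718 40.1167 -200.81521447863437
```

The summed moment (r×F + Mz) peaked at 0.91 N·m at -34.4° and fell to 0.47, which is the click. Now I'll ease back into the slop and lift off.

```bash
cat > off.py <<'E'
from h import *
C=np.array([453.3,161.3]); RR=140.4; Z=12.5; y=np.radians(-200.815); y0=y; n=0; free=0
def M():
    a=[]
    for _ in range(3):
        robot.wait(.01); s=robot.sense(); F=s["force"]; r=s["tool_pos"][:2]-C
        a.append([(r[0]*F[1]-r[1]*F[0])/1000+s["moment"][2]])
    return np.mean(a)+.10
while y<y0+.24:
    y+=.016; robot.move_straight(*tp(y,Z,RR,C),v=40); m=M(); print(round(y-y0,3),round(m,2),end="; ")
    if m<.1: free+=1
    if free>=4 or m<-.13: break
p,o=tp(y,Z,RR,C); s=robot.sense(); print(s["force"],s["moment"])
h=robot.move_straight([p[0],p[1],60],v=50,force_limit=15); robot.wait(.1); s=robot.sense(); print(h,s["tool_pos"],s["force"],s["moment"],s["clock"])
E
python3 off.py
```

```text
0.016 0.71; 0.032 0.83; 0.048 0.89; 0.064 1.01; 0.08 0.78; 0.096 0.46; 0.112 0.3; 0.128 0.19; 0.144 0.17; 0.16 0.12; 0.176 0.15; 0.192 0.12; 0.208 0.09; 0.224 0.14; 0.24 0.07; [-0.17375753  0.12396474 -3.12766971] [ 0.07171469 -0.04855043 -0.02805257]
False [313.68242956 178.39637464  59.68444137] [ 0.65452216  0.59772567 -1.99658683] [ 0.06503143  0.04437012 -0.00036   ] 45.4667
```

It lifted clear with little backlash used. Next, set it down on the free spot it came from.

```bash
python3 - <<'E'
from h import *
s=robot.sense()["tool_pos"]; robot.move_straight([s[0],s[1],95],v=120)
o=down(np.radians(104.46)); g=[431.3,-161.1]
robot.move_to([*g,95],o); robot.move_straight([*g,-25],v=110)
h=robot.move_straight([*g,-42],v=15,force_limit=3); robot.wait(.3); s=robot.sense(); print(h,s["tool_pos"],s["force"],s["moment"],s["finger_force"],s["grip_width"]*91,s["clock"])
E
```

```text
True [ 430.93106287 -161.01393079  -35.42716877] [ 0.19313747 -1.36377153  1.21409523] [ 0.03403189 -0.3376148  -0.06009442] 30.000963807106018 19.9830036423228 49.5167
```

```bash
python3 - <<'E'
from h import *
g=[431.3,-161.1]
robot.move_straight([*g,-36],v=10); robot.wait(.3); s=robot.sense(); print(s["force"],s["moment"])
robot.gripper_to(0.5); robot.wait(.2); robot.move_straight([*g,80],v=100)
robot.move_joints([-1.317,.32,1.565,0,1.257,-.02]); robot.wait(.3)
c=robot.capture("top");f=c["frame"]; e=topring(f,(431,216)); print("ring",np.round(e[0]+e[1],2),onz(c,e[0],18).round(1))
d=robot.capture("side"); 
for n,k in(("top",c),("side",d)):
    q=np.abs(k["frame"].astype(int)-np.load(n+".npy").astype(int)).sum(2); m=(q>90).astype(np.uint8); kk,l,st,ce=cv2.connectedComponentsWithStats(m)
    print(n,[(ce[i].round().tolist(),int(st[i,4])) for i in range(1,kk) if st[i,4]>4])
print(robot.sense()["clock"])
E
```

```text
[-0.96379114 -2.67984064  1.0315105 ] [0.00562958 0.0197242  0.06442319]
ring [430.56 215.57  19.85  20.2 ] [ 466.1 -293.2   18. ]
top [([549.0, 302.0], 106), ([530.0, 310.0], 51), ([563.0, 308.0], 8), ([521.0, 308.0], 6), ([540.0, 310.0], 20), ([514.0, 311.0], 6), ([519.0, 311.0], 5)]
side [([440.0, 16.0], 45), ([450.0, 14.0], 5), ([446.0, 26.0], 44), ([459.0, 28.0], 9), ([454.0, 37.0], 27)]
54.35
```

```bash
python3 -c "
from h import *
print(robot.finish_job())"
```

```text
the job is handed in; nothing more can be done
None
```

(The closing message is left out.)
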